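# Gauge the depth of a blind dowel hole

## Task

Take the depth gauge (steel rod with a red knob and a brass stop ring) out of its stand, put its rod into the blind hole in the beech block and push it down so that the block's face slides the stop ring up the rod until the rod bottoms out; bottom it firmly, with roughly 12 N of downward push, but gently, never as hard as 40 N. Leave the gauge standing upright in the hole with the stop ring down on the block's face and let go, so that the ring marks the depth. Do not disturb the mug, the screw tin or the tape measure.

Things in the scene. Friction and masses are not known exactly. Their poses are not given: they have to be found in the camera images.
- knob_center (a point): Centre of the red plastic knob of the depth gauge: an upright round knob 26 mm in diameter and 40 mm tall (20 mm above and below this point), on the upper end of a straight 12 mm steel rod with dark graduation rings. Local z runs along the rod, up from the tip to the knob. The gauge is 160 mm long, weighs about 0.19 kg, and stands upright in its stand at the start.
- rod_tip (a point): Centre of the lower end of the gauge's rod, 140 mm below knob_center along the rod. The rod is 12 mm in diameter; its last 3 mm taper to 7 mm.
- depth_gauge: The whole depth gauge, with its stop ring. Its origin is the rod tip; local z points up the rod.
- stop_ring (a joint): Place of the brass stop ring on the rod: its underside is 20 mm above the rod tip at 0 (the start), and the value grows in m as it slides up, to 0.080 at most. The ring is held by friction: it takes about 4 N along the rod to slide it and it stays where it is left.
- ring_underside (a point): Centre of the underside of the brass stop ring (34 mm in diameter, 14 mm tall, a small dark thumbscrew on its side).
- leg_block: Pale beech block, 90 x 90 mm, on a plywood sole 130 x 94 x 12 mm that is screwed to the bench (it cannot move). Origin at the centre of the underside on the bench; the upper face is 87 mm above it. Local x runs along the sole.
- hole_mouth (a point): Centre of the hole's mouth, in the upper face of the beech block, at the crossing of pencilled lines. The hole goes straight down, is round, 15 mm in diameter with a 3 mm chamfer, and blind; its depth differs each time, somewhere between 32 and 54 mm, and can be found only by feel: the bottom is rigid.
- hole_bottom: The solid wood at the bottom of the hole. Its origin is that of the beech block and does NOT show the depth of the hole.
- stand_top (a point): Centre of the upper face of the gauge's stand, a dark wooden block 80 x 80 x 30 mm with brass studs, fixed to the bench. The rod stands in it in a 14 mm hole 20 mm deep, so the gauge must be lifted straight up more than 20 mm to come out.
- coffee_mug: White mug, 95 mm tall, 92 mm across and 127 mm with its handle, standing on the bench; a bystander. Origin at the centre of its underside.
- screw_tin_mid (a point): Small round pale tin, 67 mm across, 48 mm tall; a bystander. The point lies on its axis 20 mm above the bench.
- tape_measure_mid (a point): Red tape measure, 80 x 80 x 38 mm, lying on the bench; a bystander. The point lies at its centre, 20 mm above the bench.
Mind the look-alikes: they are no part of the job. Leave any pink look-alike of the depth_gauge alone.

How it is judged:
By the outcome, as a careful person would: the job done as asked, in the order asked, and still so for the second after the job is handed in, with the robot touching nothing.
It also fails if it takes over 64 s, if anything falls off the work surface, if the arm or the gripper's body presses on something with over 40 N, if the wrist force passes 120 N, or if a joint passes its speed limit or range.

## Robot

A 6-joint arm with a two-finger parallel gripper is mounted at the origin on the work surface; the furniture and walls round the work are solid. World frame = base frame: x ahead of the robot, y to its left, z up, the work surface at z = 0. Lengths are in m, angles in degrees, forces in N, time in s.
With the tool pointing down it reaches from about 0.25 to 0.725 m from the base axis. Payload 9.7 kg.
Tool frame: the origin (TCP) lies midway between the tips of the shut fingers; the grasp point (between the pads) lies 19 mm behind it; z points along the fingers, y is the line along which they close (so a half turn about z gives the same grasp; the last joint's range is limited). The gripper opens to 85 mm and grips with 20 to 120 N. Pads are 22 mm wide; open, the fingers measure 114 mm over their backs; the gripper's body (76 mm by 85 mm) begins 54 mm behind the grasp point. The pads swing forward as they close: fully open they stand 13 mm farther back than shut.
Start: joints at [-72.135, 4.979, 10.078, 95.1, 0, 90], TCP at [0.169, -0.523, 0.231] pointing down, gripper open.
Joint ranges: [-179.16, 179.16], [-48.56, 103.87], [-65.8, 70.77], [-126.05, 130.52], [-82.76, 87.17], [-180, 180]. Speed limits (degrees/s): [127.2, 127.2, 147.25, 180, 180, 180].

## Interface

Orientations are given as [roll, pitch, yaw] about the fixed x, y, z axes, in that order (R = Rz(yaw) Ry(pitch) Rx(roll)).
In Python, from workcell import bot gives the robot as it stands.
- The arm moves only by the shell command python3 -m crank 'ROWS' [FORCE]. ROWS is JSON, a list of rows, each an object with "gripper": the finger opening in mm, from 0 to 85.4; "travel": the shift along the tool's x, y, z in mm, a list of three; "twist": the turn, a rotation vector about the tool's x, y, z in rad, a list of three. In form: [{"gripper": gripper, "travel": [tx, ty, tz], "twist": [rx, ry, rz]}, ...]. A call has 1 to 12 rows; each row shifts and turns the commanded pose from where the row before left it, along the tool's axes as they then stand; what a row does not reach is not made up. A row lasts 1/8 s, in which the tool goes at most 62.5 mm and 10.7 degrees, less where a joint would pass 70% of its speed; a pose out of reach is approached as far as the arm can. A call is refused whole if a number of a shift passes 62.5 or a number of a turn 0.188, either way. A call with a gripper value outside its range is refused whole. The fingers move at their own pace and stop on an object; FORCE is the grip in N (left out, the last holds). Time passes only in rows, so rows that do not move let the fingers close. It gives the time, the measured TCP pose, the force, the opening and the grip force at its end, in the units of the state.
- bot.get_obs(): the state, without advancing time (a new reading comes with each control period).
- bot.camera(name): name is "side" or "top" or "wrist"; returns the picture (384x512x3 uint8, red, green, blue); there is no depth.
- bot.calibration(name): a dict with "vfov" (degrees; the focal length in pixels is half the picture's height over the tangent of half this angle, whatever the lens; pixels are square), "cx", "cy" (the principal point, pixels), "camera_from_world" (4x4, takes a point from world to camera coordinates). Camera axes: x right, y down, z forward; pixel columns grow to the right and rows downward; lengths in m; the calibration is good to about 2 mm. A picture is of the moment at which its call begins: read the wrist's pose just before it. calibration takes no time and is no camera call; for the wrist camera it gives the pose at the moment of the call.
- bot.job_done(): hands the job in; it is judged then, once.
The state is a dict: "time": time; "q": joint angles; "qd": joint speeds; "joint_efforts": joint torques, N m; "ee_pos": TCP position; "tcp_rot": TCP orientation; "wrist_force": force on the tool from outside, world axes, zero at the start; "torque": the same for the moment, N m; "opening": finger opening in m; "grasp_force": force on a finger pad.
Only numpy, scipy, OpenCV 4.12 (cv2) and the standard library are available. Lean on these libraries where they do the work, as an engineer would, in place of code of your own. Each camera call takes 0.05 s, during which the arm holds its last target. There are 200 camera calls.

## Working session

There is one attempt and no reset: what is moved stays moved. The work goes in short steps, Python scripts to look and compute and a shell command to move; the robot and the scene stay as the last step left them, time stands still between calls to the robot, and variables do not carry over. Pictures are saved under pics/ and viewed, at most 10 in all, crops included, and the job is handed in when it is done.

```bash
mkdir -p pics; ls
python3 - <<'E'
from workcell import bot
import cv2,numpy as np
o=bot.get_obs(); print({k:np.round(v,3) for k,v in o.items()})
for n in ("side","top"):
    im=bot.camera(n); cv2.imwrite(f"pics/{n}0.png",im[:,:,::-1])
    print(n,bot.calibration(n))
E
```

```text
pics
{'time': np.float64(0.0), 'q': array([-7.2138e+01,  5.0110e+00,  1.0033e+01,  9.5099e+01,  1.0000e-03,
        9.0000e+01]), 'qd': array([-0.148,  0.071,  0.032, -0.069, -0.03 ,  0.037]), 'joint_efforts': array([ 3.0000e-03, -5.2040e+01,  4.6479e+01,  1.7000e-02, -0.0000e+00,
        0.0000e+00]), 'ee_pos': array([ 0.169, -0.523,  0.231]), 'tcp_rot': array([-1.79923e+02, -1.00000e-03,  1.78630e+01]), 'wrist_force': array([0.328, 0.572, 0.833]), 'torque': array([-0.04 ,  0.008, -0.018]), 'grasp_force': np.float64(0.0), 'opening': np.float64(0.085)}
side {'vfov': 48.594825219674846, 'cx': 248.12844488073247, 'cy': 187.94929077314896, 'camera_from_world': array([[-0.90974835,  0.41490358, -0.014593  ,  0.48705289],
       [ 0.20076404,  0.40889923, -0.890222  ,  0.09139433],
       [-0.36338923, -0.81280775, -0.45529312,  1.20360476],
       [ 0.        ,  0.        ,  0.        ,  1.        ]])}
top {'vfov': 53.26170010788504, 'cx': 256.98283108937835, 'cy': 183.7451293737371, 'camera_from_world': array([[ 0.01630159, -0.99954591, -0.0253422 , -0.13555408],
       [-0.99862219, -0.01501167, -0.05028286,  0.47842628],
       [ 0.0498796 ,  0.02612697, -0.99841344,  1.05439685],
       [ 0.        ,  0.        ,  0.        ,  1.        ]])}
```

View pics/side0.png

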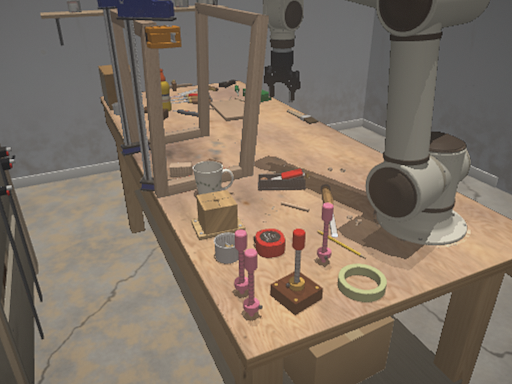

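View pics/top0.png

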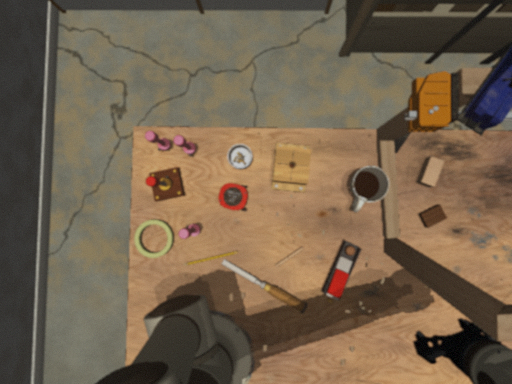

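The side view shows the red knob at about (299,240), the stand at (297,290), the block at (217,212), and pink decoys at (241,240), (250,260) and (327,212). A wooden frame stands between the arm and the work, with post feet near (160,190) and (250,178). In the top view the knob is at (151,182), the stand at (168,184) and the hole at (292,164).

```bash
cat > h.py <<'E'
import numpy as np,cv2
from workcell import bot
def ray(n,uv,cal=None):
    c=cal or bot.calibration(n); f=192/np.tan(np.radians(c["vfov"]/2)); M=np.array(c["camera_from_world"]); R=M[:3,:3]
    d=R.T@np.array([(uv[0]-c["cx"])/f,(uv[1]-c["cy"])/f,1]); return -R.T@M[:3,3], d/np.linalg.norm(d)
def onz(n,uv,z,cal=None):
    o,d=ray(n,uv,cal); return o+d*(z-o[2])/d[2]
def two(a,b):
    (o1,d1),(o2,d2)=a,b; A=np.stack([d1,-d2],1); s=np.linalg.lstsq(A,o2-o1,rcond=None)[0]
    p,q=o1+s[0]*d1,o2+s[1]*d2; return (p+q)/2,np.linalg.norm(p-q)
def proj(n,p,cal=None):
    c=cal or bot.calibration(n); f=192/np.tan(np.radians(c["vfov"]/2)); M=np.array(c["camera_from_world"])
    q=M[:3,:3]@p+M[:3,3]; return np.array([c["cx"],c["cy"]])+f*q[:2]/q[2]
E
python3 - <<'E'
from h import *
np.set_printoptions(precision=4,suppress=True)
t=cv2.imread("pics/top0.png"); s=cv2.imread("pics/side0.png")
def red(im,box):
    h=cv2.cvtColor(im,cv2.COLOR_BGR2HSV); x0,y0,x1,y1=box
    m=(((h[...,0]<6)|(h[...,0]>175))&(h[...,1]>190)&(h[...,2]>90)).astype(np.uint8)
    k=np.zeros_like(m);k[y0:y1,x0:x1]=1; m&=k
    y,x=np.nonzero(m); return np.array([(x.min()+x.max())/2,(y.min()+y.max())/2]),np.array([x.mean(),y.mean()]),len(x)
rs=red(s,(288,225,310,256)); rt=red(t,(140,170,162,195)); print(rs,rt)
print("knob",two(ray("side",rs[1]),ray("top",rt[1])))
print("stand by top",onz("top",(168,184),.03))
print("hole",onz("top",(292,164),.087), "side face centre",onz("side",(217,202),.087))
for uv in [(160,192),(252,180),(205,136),(150,190)]: print("post foot",uv,onz("side",uv,0))
print("top corners of frame at heights")
for z in (.0,.3,.5): print(z,[onz("top",uv,z)[:2] for uv in [(388,140),(388,240),(500,300)]])
print("side frame top (197,8),(265,15)", [two(ray("side",a),ray("top",b)) for a,b in [((265,15),(390,240)),]])
big=lambda im,x0,y0,x1,y1,k:cv2.resize(im[y0:y1,x0:x1],None,fx=k,fy=k,interpolation=cv2.INTER_CUBIC)
a=big(t,130,120,210,210,5);b=big(t,260,135,330,200,5);
c=np.zeros((450,760,3),np.uint8);c[:a.shape[0],:400]=a;c[:325,402:752]=b
cv2.imwrite("pics/crop1.png",c)
E
```

```text
(array([298.5, 231. ]), array([298.5, 230.5]), 6) (array([151., 181.]), array([151.0704, 181.    ]), 71)
knob (array([0.4756, 0.1202, 0.1689]), np.float64(0.0007106667161463704))
stand by top [0.4751 0.1158 0.03  ]
hole [ 0.529  -0.2196  0.087 ] side face centre [ 0.5325 -0.2037  0.087 ]
post foot (160, 192) [ 0.6232 -0.4973  0.    ]
post foot (252, 180) [ 0.3176 -0.4457  0.    ]
post foot (205, 136) [ 0.3168 -0.9301  0.    ]
post foot (150, 190) [ 0.6494 -0.5259  0.    ]
top corners of frame at heights
0.0 [array([ 0.6091, -0.4926]), array([ 0.3308, -0.4924]), array([ 0.1741, -0.7946])]
0.3 [array([ 0.5583, -0.3985]), array([ 0.3578, -0.3983]), array([ 0.2449, -0.6161])]
0.5 [array([ 0.5245, -0.3357]), array([ 0.3758, -0.3356]), array([ 0.2921, -0.4971])]
side frame top (197,8),(265,15) [(array([ 0.3594, -0.3166,  0.536 ]), np.float64(0.044488615162032036))]
```

View pics/crop1.png

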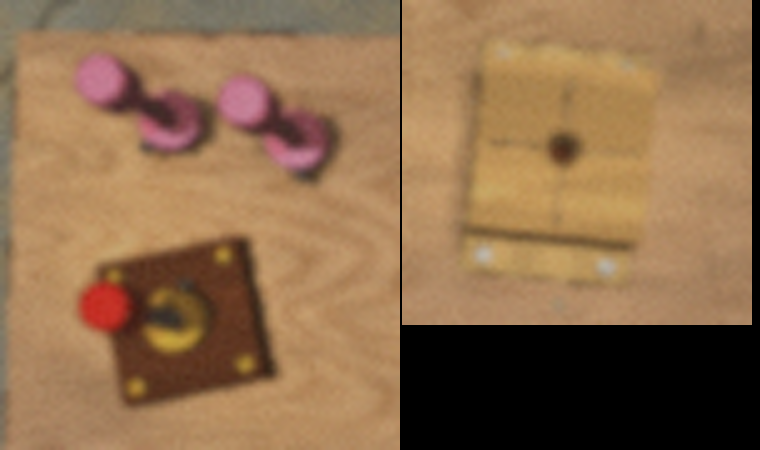

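The crop shows the red knob's top centre at full-picture pixel (151.2,181.2) and the hole mouth at (292.0,164.6), where the pencil lines cross. The frame's near post stands about 0.55 m out at azimuth -56°, so I'll retract to a radius of about 0.35 m before swinging past it.

```bash
python3 -m crank '[{"gripper":85,"travel":[0,-50,-15],"twist":[0,0,0]},{"gripper":85,"travel":[0,-50,-15],"twist":[0,0,0]},{"gripper":85,"travel":[0,-50,-15],"twist":[0,0,0]},{"gripper":85,"travel":[0,-50,-15],"twist":[0,0,0]},{"gripper":85,"travel":[0,0,0],"twist":[0,0,0]}]'
python3 - <<'E'
from h import *
print("knob",onz("top",(151.2,181.2),.170),"hole",onz("top",(292.0,164.6),.087))
for n,uv,z in [("pinkA",(151.2,136),.16),("pinkB",(179,140.5),.16)]: print(n,onz("top",uv,z))
E
```

```text
time: 0.72
ee_pos: [0.1068, -0.3313, 0.2933]
tcp_rot: [179.8, 0.0, 17.9]
wrist_force: [0.2, -0.8, -0.1]
opening: 0.0852
grasp_force: 0.0
knob [0.47479339 0.11974363 0.17      ] hole [ 0.52748107 -0.21962469  0.087     ]
pinkA [0.58489952 0.12611641 0.16      ]
pinkB [0.57475229 0.05814289 0.16      ]
```

```bash
python3 -m crank '[{"gripper":85,"travel":[60.8,-5.3,0],"twist":[0,0,-0.1745]},{"gripper":85,"travel":[60.8,-5.3,0],"twist":[0,0,-0.1745]},{"gripper":85,"travel":[60.8,-5.3,0],"twist":[0,0,-0.1745]},{"gripper":85,"travel":[60.8,-5.3,0],"twist":[0,0,-0.1745]},{"gripper":85,"travel":[60.8,-5.3,0],"twist":[0,0,-0.1745]},{"gripper":85,"travel":[60.8,-5.3,0],"twist":[0,0,-0.1745]},{"gripper":85,"travel":[60.8,-5.3,0],"twist":[0,0,-0.1745]},{"gripper":85,"travel":[60.8,-5.3,0],"twist":[0,0,-0.1745]},{"gripper":70,"travel":[0,0,0],"twist":[0,0,0]}]'
python3 - <<'E'
from h import *
im=bot.camera("wrist"); cv2.imwrite("pics/w1.png",im[:,:,::-1])
o=bot.get_obs(); print(o["ee_pos"],o["tcp_rot"],o["time"])
k=np.array([.4748,.1197,.15]); 
from scipy.spatial.transform import Rotation as R
Rt=R.from_euler("xyz",o["tcp_rot"],degrees=True).as_matrix()
print((Rt.T@(k-o["ee_pos"]))*1000)
E
```

```text
time: 1.85
ee_pos: [0.347, 0.052, 0.2904]
tcp_rot: [-179.9, -0.0, 98.5]
wrist_force: [-0.2, -0.5, -0.6]
opening: 0.0703
grasp_force: 0.0
[0.34720358 0.05002713 0.29056431] [-1.79930664e+02  4.21008963e-03  9.81865602e+01] 1.9
[ 50.80389293 136.3873561  140.39563454]
```

```bash
python3 -m crank '[{"gripper":70,"travel":[17,45,10],"twist":[0,0,0]},{"gripper":70,"travel":[17,45,10],"twist":[0,0,0]},{"gripper":70,"travel":[17,46,10],"twist":[0,0,0]},{"gripper":70,"travel":[0,0,0],"twist":[0,0,0]},{"gripper":70,"travel":[0,0,0],"twist":[0,0,0]}]'
python3 - <<'E'
from h import *
o=bot.get_obs();c=bot.calibration("wrist")
im=bot.camera("wrist"); cv2.imwrite("pics/w2.png",im[:,:,::-1])
print(o["ee_pos"],o["tcp_rot"],proj("wrist",np.array([.4748,.1197,.17]),c),c)
for n in("side","top"): cv2.imwrite(f"pics/{n}2.png",bot.camera(n)[:,:,::-1])
E
```

```text
time: 2.52
ee_pos: [0.4749, 0.1156, 0.2608]
tcp_rot: [-179.9, 0.0, 97.7]
wrist_force: [-0.6, -0.9, 1.6]
opening: 0.0698
grasp_force: 0.0
[0.47490883 0.11556335 0.26076347] [-1.79913889e+02  2.07646210e-02  9.76962203e+01] [259.36389632 187.61603103] {'vfov': 59.452326941408124, 'cx': 258.55701403104786, 'cy': 190.06444315799848, 'camera_from_world': array([[ 9.90849972e-01,  1.34957665e-01, -1.66161004e-03,
        -4.85742900e-01],
       [ 1.29449620e-01, -9.46781940e-01,  2.94697732e-01,
        -5.49056605e-06],
       [ 3.81985354e-02, -2.92216334e-01, -9.55589078e-01,
         4.22924999e-01],
       [ 0.00000000e+00,  0.00000000e+00,  0.00000000e+00,
         1.00000000e+00]])}
```

View pics/w2.png

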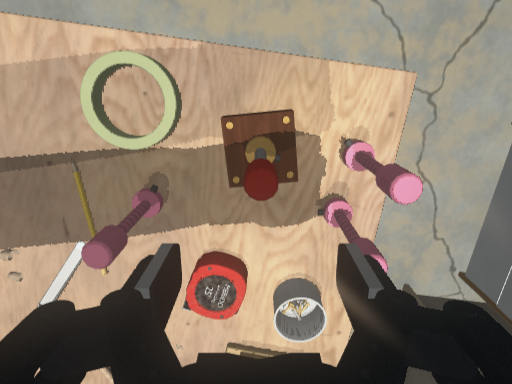

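The wrist view shows the red knob centred near (261,181) above its stand, with the pink gauges well clear of both fingers.

```bash
cat > knob.py <<'E'
from h import *
def mask(im,box):
    h=cv2.cvtColor(im,cv2.COLOR_BGR2HSV); x0,y0,x1,y1=box
    m=(((h[...,0]<5)|(h[...,0]>174))&(h[...,1]>170)&(h[...,2]>60)).astype(np.uint8)
    k=np.zeros_like(m);k[y0:y1,x0:x1]=1; return m&k
def sil(n,cal,p,r=.013,hh=.02):  # predicted bbox of the knob cylinder
    a=np.linspace(0,6.28,60); q=np.array([proj(n,p+[r*np.cos(t),r*np.sin(t),z],cal) for t in a for z in(-hh,hh)])
    return np.r_[q.min(0),q.max(0)]
E
python3 - <<'E'
from knob import *
import scipy.optimize as so
w=cv2.imread("pics/w2.png"); t=cv2.imread("pics/top0.png"); s=cv2.imread("pics/side0.png")
from workcell import bot
cw,ct,cs=[bot.calibration(n) for n in("wrist","top","side")]
obs={}
for n,im,b in(("wrist",w,(230,150,300,215)),("top",t,(140,170,162,195)),("side",s,(288,225,310,256))):
    m=mask(im,b); y,x=np.nonzero(m); obs[n]=np.array([x.min(),y.min(),x.max()+1,y.max()+1])-.5; print(n,obs[n],m.sum())
for n,c in(("wrist",cw),("top",ct),("side",cs)): print(n,"pred",sil(n,c,np.array([.4748,.1197,.15])).round(1))
# per camera xy with z fixed, from bbox centre
for n,c in(("wrist",cw),("top",ct),("side",cs)):
    mid=lambda b:(b[:2]+b[2:])/2
    r=so.least_squares(lambda v:mid(sil(n,c,np.array([v[0],v[1],.15])))-mid(obs[n]),[.475,.12]); print(n,r.x.round(4))
E
```

```text
wrist [244.5 158.5 277.5 198.5] 877
top [145.5 176.5 156.5 185.5] 74
side [292.5 228.5 304.5 235.5] 61
wrist pred [241.7 159.  277.4 204.6]
top pred [145.8 175.7 161.3 187.3]
side pred [291.8 226.4 305.4 250. ]
wrist [0.4755 0.1225]
top [0.476  0.1259]
side [0.4633 0.0998]
```

```bash
python3 -m crank '[{"gripper":70,"travel":[6,1.4,15],"twist":[0,0,0]},{"gripper":70,"travel":[0,0,35],"twist":[0,0,0]},{"gripper":70,"travel":[0,0,40],"twist":[0,0,0]},{"gripper":70,"travel":[0,0,30],"twist":[0,0,0]},{"gripper":70,"travel":[0,0,10],"twist":[0,0,0]},{"gripper":70,"travel":[0,0,0],"twist":[0,0,0]}]'
python3 -m crank '[{"gripper":35,"travel":[0,0,0],"twist":[0,0,0]},{"gripper":35,"travel":[0,0,0],"twist":[0,0,0]},{"gripper":35,"travel":[0,0,0],"twist":[0,0,0]},{"gripper":35,"travel":[0,0,0],"twist":[0,0,0]}]' 60
python3 - <<'E'
from h import *
im=bot.camera("wrist"); cv2.imwrite("pics/w3.png",im[:,:,::-1])
E
```

```text
time: 3.42
ee_pos: [0.475, 0.1232, 0.1313]
tcp_rot: [-180.0, -0.0, 97.9]
wrist_force: [0.6, 0.2, 0.3]
opening: 0.07
grasp_force: 0.0
time: 3.92
ee_pos: [0.4754, 0.1232, 0.1315]
tcp_rot: [180.0, -0.0, 97.8]
wrist_force: [-1.6, 0.4, 0.2]
opening: 0.0354
grasp_force: 0.0
```

View pics/w3.png

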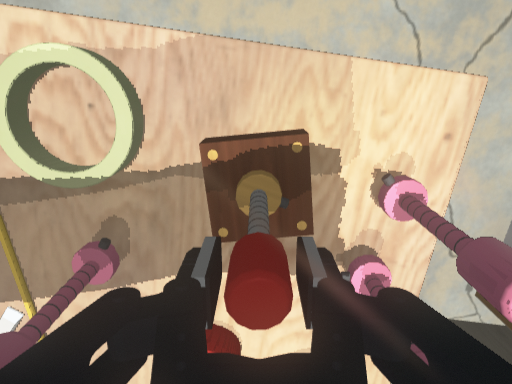

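The wrist view shows the knob (spanning columns 226 to 293) centred between the fingers at about (259,280). I'll close on it.

```bash
python3 -m crank '[{"gripper":20,"travel":[0,0,0],"twist":[0,0,0]},{"gripper":15,"travel":[0,0,0],"twist":[0,0,0]},{"gripper":10,"travel":[0,0,0],"twist":[0,0,0]},{"gripper":5,"travel":[0,0,0],"twist":[0,0,0]}]' 70
python3 -m crank '[{"gripper":5,"travel":[0,0,-5],"twist":[0,0,0]},{"gripper":5,"travel":[0,0,-15],"twist":[0,0,0]},{"gripper":5,"travel":[0,0,-30],"twist":[0,0,0]},{"gripper":5,"travel":[0,0,-40],"twist":[0,0,0]},{"gripper":5,"travel":[0,0,-30],"twist":[0,0,0]},{"gripper":5,"travel":[0,0,0],"twist":[0,0,0]},{"gripper":5,"travel":[0,0,0],"twist":[0,0,0]}]'
python3 - <<'E'
from h import *
im=bot.camera("wrist"); cv2.imwrite("pics/w4.png",im[:,:,::-1])
E
```

```text
time: 4.47
ee_pos: [0.4753, 0.1232, 0.1315]
tcp_rot: [180.0, -0.0, 97.8]
wrist_force: [-1.0, -0.1, 3.8]
opening: 0.0242
grasp_force: 68.5
time: 5.35
ee_pos: [0.4752, 0.1232, 0.2505]
tcp_rot: [-179.9, 0.0, 97.9]
wrist_force: [-0.2, 0.3, -2.7]
opening: 0.0243
grasp_force: 69.2
```

View pics/w4.png

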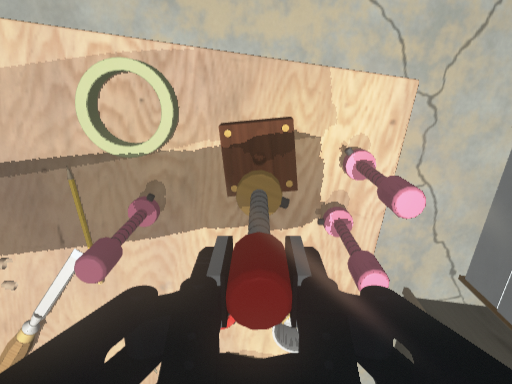

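The gauge is held upright and clear of the stand: ring at (260,190), knob at (259,280). Next I'll carry it over to the block.

```bash
python3 -m crank '[{"gripper":5,"travel":[-25,0,0],"twist":[0,0,0]},{"gripper":5,"travel":[-45,0,0],"twist":[0,0,0]},{"gripper":5,"travel":[-50,0,0],"twist":[0,0,0]},{"gripper":5,"travel":[-50,0,0],"twist":[0,0,0]},{"gripper":5,"travel":[-50,0,0],"twist":[0,0,0]},{"gripper":5,"travel":[-50,0,0],"twist":[0,0,0]},{"gripper":5,"travel":[-45,5,0],"twist":[0,0,0]},{"gripper":5,"travel":[-32,0,0],"twist":[0,0,0]},{"gripper":5,"travel":[0,0,0],"twist":[0,0,0]},{"gripper":5,"travel":[0,0,0],"twist":[0,0,0]},{"gripper":5,"travel":[0,0,0],"twist":[0,0,0]}]'
python3 - <<'E'
from h import *
np.set_printoptions(precision=4,suppress=True)
c=bot.calibration("wrist"); o=bot.get_obs(); im=bot.camera("wrist"); cv2.imwrite("pics/w5.png",im[:,:,::-1])
t=bot.camera("top")[:,:,::-1]; s=bot.camera("side")[:,:,::-1]
cv2.imwrite("pics/top5.png",t); cv2.imwrite("pics/side5.png",s)
print(o["ee_pos"],o["tcp_rot"])
p=o["ee_pos"].copy(); tip=p-[0,0,.1215]
for n in("top","side"): print(n,"tip",proj(n,tip),"hole",proj(n,np.array([.5275,-.2196,.087])))
print("wrist tip",proj("wrist",tip,c),"hole",proj("wrist",np.array([.5275,-.2196,.087]),c))
a=cv2.resize(s[150:260,180:260],None,fx=5,fy=5,interpolation=cv2.INTER_CUBIC)[:550]
b=cv2.resize(im[60:260,170:370,::-1],None,fx=2,fy=2)
v=np.zeros((560,800,3),np.uint8);v[:550,:400]=a;v[:400,400:]=b;cv2.imwrite("pics/c5.png",v)
E
```

```text
time: 6.78
ee_pos: [0.5275, -0.2189, 0.2512]
tcp_rot: [-180.0, -0.0, 97.9]
wrist_force: [-0.4, -0.0, -2.8]
opening: 0.0245
grasp_force: 69.2
[ 0.5275 -0.2189  0.2512] [-179.988    -0.0182   97.9108]
top tip [292.8577 162.8514] hole [291.9905 164.5926]
side tip [215.9438 185.0686] hole [216.6343 199.0558]
wrist tip [258.598  181.7129] hole [258.4964 170.0878]
```

View pics/c5.png

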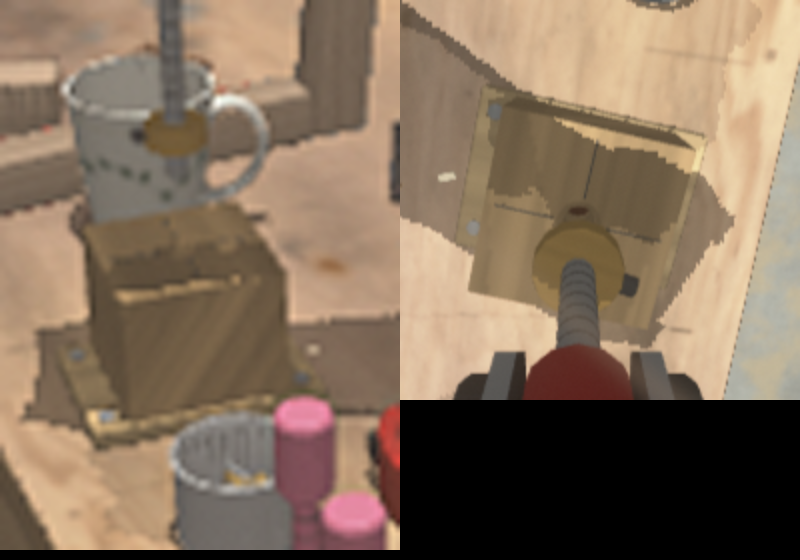

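The side crop shows the rod vertical, its tip at about full-picture pixel (215.6,186) over the block's face. In the wrist crop the pencil lines cross at about pixel (258.5,171), within about 1 px of the predicted hole. The tip region needs a closer look.

Run:
```python
from h import *
np.set_printoptions(precision=1,suppress=True)
c=bot.calibration("wrist")
w=cv2.imread("pics/w5.png")
v=cv2.resize(w[145:245,210:310],None,fx=6,fy=6,interpolation=cv2.INTER_CUBIC); cv2.imwrite("pics/c6.png",v)
p=np.array([.5275,-.2189,.2512-.1215])
cr=lambda q:(np.array(q)-[210,145])*6
for h,r in((0,.0035),(.003,.006),(.020,.017),(.034,.017),(.12,.013)):
    a=np.linspace(0,6.28,80); q=np.array([proj("wrist",p+[r*np.cos(t),r*np.sin(t),h],c) for t in a]); print(h,cr(q.min(0)),cr(q.max(0)))
q=np.array([proj("wrist",np.array([.5275+.0105*np.cos(t),-.2196+.0105*np.sin(t),.087]),c) for t in a]); print("mouth",cr(q.min(0)),cr(q.max(0)))
```

```text
0 [264.5 192.5] [316.  242.1]
0.003 [245.7 180.2] [334.8 266. ]
0.02 [155.8 128.9] [424.5 386. ]
0.034 [148.3 156. ] [431.9 426. ]
0.12 [125.4 473.7] [453.9 770.5]
mouth [222.6  82.1] [356.9 212.8]
```

View pics/c6.png

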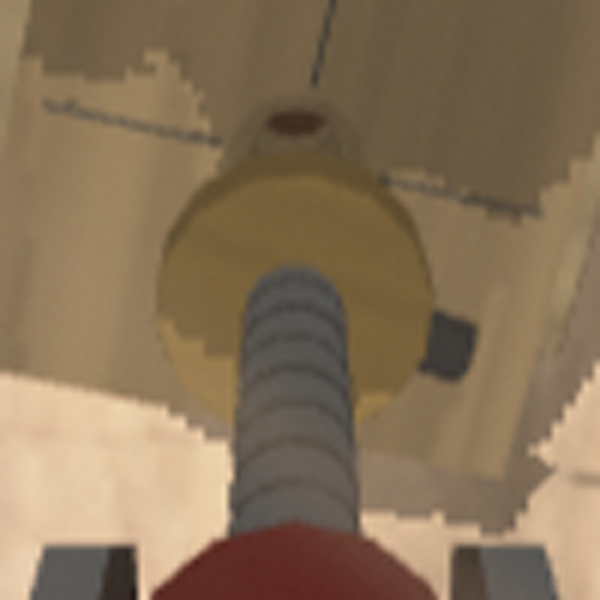

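The zoom shows the ring underside's top edge at crop y≈152 where 129 was predicted, and the hole's chamfer from x≈218 to 368 with its top edge at y≈93. So the gauge sits about 3 mm toward -y in the hand and nearly coincides with the hole. It needs about +0.7 mm along tool x.

```bash
python3 -m crank '[{"gripper":5,"travel":[0.7,-0.3,12],"twist":[0,0,0]},{"gripper":5,"travel":[0,0,18],"twist":[0,0,0]},{"gripper":5,"travel":[0,0,8],"twist":[0,0,0]},{"gripper":5,"travel":[0,0,3],"twist":[0,0,0]},{"gripper":5,"travel":[0,0,3],"twist":[0,0,0]},{"gripper":5,"travel":[0,0,2],"twist":[0,0,0]},{"gripper":5,"travel":[0,0,0],"twist":[0,0,0]},{"gripper":5,"travel":[0,0,0],"twist":[0,0,0]}]'
```

```text
time: 7.92
ee_pos: [0.5273, -0.2193, 0.2055]
tcp_rot: [180.0, 0.0, 97.8]
wrist_force: [-0.2, -0.4, -2.5]
opening: 0.0239
grasp_force: 69.1
```

```bash
python3 -m crank '[{"gripper":5,"travel":[0,0,2],"twist":[0,0,0]},{"gripper":5,"travel":[0,0,2],"twist":[0,0,0]},{"gripper":5,"travel":[0,0,2],"twist":[0,0,0]},{"gripper":5,"travel":[0,0,0],"twist":[0,0,0]},{"gripper":5,"travel":[0,0,0],"twist":[0,0,0]}]'
```

```text
time: 8.55
ee_pos: [0.5272, -0.2192, 0.1993]
tcp_rot: [-180.0, -0.0, 97.9]
wrist_force: [-0.2, -0.7, -2.0]
opening: 0.0246
grasp_force: 69.1
```

The tip is about 9 mm into the hole with no side force.

```bash
python3 -m crank '[{"gripper":5,"travel":[0,0,2],"twist":[0,0,0]},{"gripper":5,"travel":[0,0,3],"twist":[0,0,0]},{"gripper":5,"travel":[0,0,3],"twist":[0,0,0]},{"gripper":5,"travel":[0,0,2],"twist":[0,0,0]},{"gripper":5,"travel":[0,0,2],"twist":[0,0,0]},{"gripper":5,"travel":[0,0,2],"twist":[0,0,0]},{"gripper":5,"travel":[0,0,0],"twist":[0,0,0]},{"gripper":5,"travel":[0,0,0],"twist":[0,0,0]}]'
```

```text
time: 9.55
ee_pos: [0.5273, -0.2193, 0.1854]
tcp_rot: [180.0, 0.0, 97.8]
wrist_force: [-1.0, 0.1, 0.6]
opening: 0.0243
grasp_force: 69.6
```

The ring is now on the face and sliding (force changed by about +3 N). I'll lower the grip to limit the force and feel for the bottom.

```bash
python3 -m crank '[{"gripper":5,"travel":[0,0,1.5],"twist":[0,0,0]},{"gripper":5,"travel":[0,0,1.5],"twist":[0,0,0]},{"gripper":5,"travel":[0,0,1.5],"twist":[0,0,0]},{"gripper":5,"travel":[0,0,1],"twist":[0,0,0]},{"gripper":5,"travel":[0,0,0],"twist":[0,0,0]},{"gripper":5,"travel":[0,0,0],"twist":[0,0,0]}]' 35
```

```text
time: 10.3
ee_pos: [0.5272, -0.2192, 0.1796]
tcp_rot: [-180.0, -0.0, 97.9]
wrist_force: [-0.2, 0.1, -1.0]
opening: 0.0243
grasp_force: 69.4
```

```bash
python3 -m crank '[{"gripper":5,"travel":[0,0,1],"twist":[0,0,0]},{"gripper":5,"travel":[0,0,0],"twist":[0,0,0]}]'
```

```text
time: 10.55
ee_pos: [0.5272, -0.2193, 0.1788]
tcp_rot: [180.0, 0.0, 97.8]
wrist_force: [-0.4, -0.6, 0.2]
opening: 0.024
grasp_force: 69.5
```

```bash
python3 -m crank '[{"gripper":5,"travel":[0,0,1],"twist":[0,0,0]},{"gripper":5,"travel":[0,0,0],"twist":[0,0,0]}]'
```

```text
time: 10.8
ee_pos: [0.5272, -0.2192, 0.1777]
tcp_rot: [-180.0, -0.0, 97.8]
wrist_force: [0.6, -0.1, 0.8]
opening: 0.0245
grasp_force: 69.6
```

```bash
python3 -m crank '[{"gripper":5,"travel":[0,0,1],"twist":[0,0,0]},{"gripper":5,"travel":[0,0,0],"twist":[0,0,0]}]'
```

```text
time: 11.05
ee_pos: [0.5272, -0.2192, 0.1767]
tcp_rot: [-180.0, -0.0, 97.9]
wrist_force: [-0.8, -0.6, 0.6]
opening: 0.0243
grasp_force: 69.6
```

```bash
python3 -m crank '[{"gripper":5,"travel":[0,0,0.7],"twist":[0,0,0]},{"gripper":5,"travel":[0,0,0],"twist":[0,0,0]}]'
```

```text
time: 11.3
ee_pos: [0.5272, -0.2192, 0.176]
tcp_rot: [-180.0, -0.0, 97.9]
wrist_force: [0.1, -0.6, 1.9]
opening: 0.0243
grasp_force: 69.6
```

```bash
python3 -m crank '[{"gripper":5,"travel":[0,0,0.7],"twist":[0,0,0]},{"gripper":5,"travel":[0,0,0],"twist":[0,0,0]}]'
```

```text
time: 11.55
ee_pos: [0.5272, -0.2192, 0.1753]
tcp_rot: [-180.0, -0.0, 97.8]
wrist_force: [-0.2, 0.2, 1.5]
opening: 0.0244
grasp_force: 69.6
```

```bash
python3 -m crank '[{"gripper":5,"travel":[0,0,1],"twist":[0,0,0]},{"gripper":5,"travel":[0,0,0],"twist":[0,0,0]}]'
```

```text
time: 11.8
ee_pos: [0.5272, -0.2192, 0.1742]
tcp_rot: [-180.0, -0.0, 97.8]
wrist_force: [-0.1, 0.4, 0.3]
opening: 0.0244
grasp_force: 69.6
```

```bash
python3 -m crank '[{"gripper":5,"travel":[0,0,1],"twist":[0,0,0]},{"gripper":5,"travel":[0,0,0],"twist":[0,0,0]}]'
```

```text
time: 12.05
ee_pos: [0.5272, -0.2192, 0.1733]
tcp_rot: [-180.0, -0.0, 97.8]
wrist_force: [-0.6, 0.5, 0.1]
opening: 0.0243
grasp_force: 69.6
```

```bash
python3 -m crank '[{"gripper":5,"travel":[0,0,1],"twist":[0,0,0]},{"gripper":5,"travel":[0,0,0],"twist":[0,0,0]}]'
```

```text
time: 12.3
ee_pos: [0.5272, -0.2192, 0.1722]
tcp_rot: [-180.0, -0.0, 97.8]
wrist_force: [-0.7, 0.0, 1.1]
opening: 0.0243
grasp_force: 69.6
```

```bash
python3 -m crank '[{"gripper":5,"travel":[0,0,1],"twist":[0,0,0]},{"gripper":5,"travel":[0,0,0],"twist":[0,0,0]}]'
```

```text
time: 12.55
ee_pos: [0.5272, -0.2192, 0.1713]
tcp_rot: [-180.0, -0.0, 97.8]
wrist_force: [-1.0, -0.2, 0.8]
opening: 0.0244
grasp_force: 69.6
```

```bash
python3 -m crank '[{"gripper":5,"travel":[0,0,1],"twist":[0,0,0]},{"gripper":5,"travel":[0,0,0],"twist":[0,0,0]}]'
```

```text
time: 12.8
ee_pos: [0.5272, -0.2192, 0.1703]
tcp_rot: [-180.0, -0.0, 97.8]
wrist_force: [-0.8, -0.2, 1.7]
opening: 0.0241
grasp_force: 69.6
```

```bash
python3 -m crank '[{"gripper":5,"travel":[0,0,1],"twist":[0,0,0]},{"gripper":5,"travel":[0,0,0],"twist":[0,0,0]}]'
```

```text
time: 13.05
ee_pos: [0.5272, -0.2192, 0.1693]
tcp_rot: [-180.0, -0.0, 97.9]
wrist_force: [0.2, 0.2, 1.2]
opening: 0.0243
grasp_force: 69.6
```

```bash
python3 -m crank '[{"gripper":5,"travel":[0,0,1],"twist":[0,0,0]},{"gripper":5,"travel":[0,0,0],"twist":[0,0,0]}]'
```

```text
time: 13.3
ee_pos: [0.5272, -0.2192, 0.1682]
tcp_rot: [-180.0, -0.0, 97.8]
wrist_force: [0.7, -0.4, 0.8]
opening: 0.0244
grasp_force: 69.6
```

```bash
python3 -m crank '[{"gripper":5,"travel":[0,0,1],"twist":[0,0,0]},{"gripper":5,"travel":[0,0,0],"twist":[0,0,0]}]'
```

```text
time: 13.55
ee_pos: [0.5272, -0.2192, 0.1673]
tcp_rot: [-180.0, -0.0, 97.8]
wrist_force: [-0.7, -0.1, 0.2]
opening: 0.0246
grasp_force: 69.6
```

```bash
python3 -m crank '[{"gripper":5,"travel":[0,0,1],"twist":[0,0,0]},{"gripper":5,"travel":[0,0,0],"twist":[0,0,0]}]'
```

```text
time: 13.8
ee_pos: [0.5272, -0.2192, 0.1663]
tcp_rot: [-180.0, -0.0, 97.8]
wrist_force: [-0.1, 0.0, 0.9]
opening: 0.0242
grasp_force: 69.6
```

```bash
python3 -m crank '[{"gripper":5,"travel":[0,0,1],"twist":[0,0,0]},{"gripper":5,"travel":[0,0,0],"twist":[0,0,0]}]'
```

```text
time: 14.05
ee_pos: [0.5273, -0.2192, 0.1653]
tcp_rot: [-180.0, -0.0, 97.9]
wrist_force: [-0.5, 0.3, 0.2]
opening: 0.0243
grasp_force: 69.6
```

```bash
python3 -m crank '[{"gripper":5,"travel":[0,0,1],"twist":[0,0,0]},{"gripper":5,"travel":[0,0,0],"twist":[0,0,0]}]'
```

```text
time: 14.3
ee_pos: [0.5272, -0.2192, 0.1643]
tcp_rot: [-180.0, -0.0, 97.9]
wrist_force: [-0.4, 0.1, 1.0]
opening: 0.0241
grasp_force: 69.6
```

```bash
python3 -m crank '[{"gripper":5,"travel":[0,0,1],"twist":[0,0,0]},{"gripper":5,"travel":[0,0,0],"twist":[0,0,0]}]'
```

```text
time: 14.55
ee_pos: [0.5272, -0.2192, 0.1633]
tcp_rot: [-180.0, -0.0, 97.8]
wrist_force: [0.3, -0.0, 0.4]
opening: 0.0246
grasp_force: 69.6
```

```bash
python3 -m crank '[{"gripper":5,"travel":[0,0,1],"twist":[0,0,0]},{"gripper":5,"travel":[0,0,0],"twist":[0,0,0]}]'
```

```text
time: 14.8
ee_pos: [0.5273, -0.2192, 0.1623]
tcp_rot: [-180.0, -0.0, 97.9]
wrist_force: [-0.6, 0.1, 0.7]
opening: 0.0242
grasp_force: 69.6
```

```bash
python3 -m crank '[{"gripper":5,"travel":[0,0,1],"twist":[0,0,0]},{"gripper":5,"travel":[0,0,0],"twist":[0,0,0]}]'
```

```text
time: 15.05
ee_pos: [0.5272, -0.2192, 0.1613]
tcp_rot: [-180.0, -0.0, 97.9]
wrist_force: [0.2, -0.6, 1.3]
opening: 0.0244
grasp_force: 69.6
```

```bash
python3 -m crank '[{"gripper":5,"travel":[0,0,1],"twist":[0,0,0]},{"gripper":5,"travel":[0,0,0],"twist":[0,0,0]}]'
```

```text
time: 15.3
ee_pos: [0.5273, -0.2193, 0.1609]
tcp_rot: [180.0, 0.0, 97.8]
wrist_force: [-1.1, 0.3, 5.4]
opening: 0.0243
grasp_force: 70.1
```

The bottom is found: the motion stalls at z=0.1609 and the force rises. I'll push on gently.

```bash
python3 -m crank '[{"gripper":5,"travel":[0,0,0.5],"twist":[0,0,0]},{"gripper":5,"travel":[0,0,0],"twist":[0,0,0]},{"gripper":5,"travel":[0,0,0],"twist":[0,0,0]}]'
```

```text
time: 15.68
ee_pos: [0.5274, -0.2193, 0.1609]
tcp_rot: [179.9, 0.0, 97.8]
wrist_force: [-1.9, 0.9, 7.5]
opening: 0.0244
grasp_force: 70.3
```

```bash
python3 -m crank '[{"gripper":5,"travel":[0,0,0.6],"twist":[0,0,0]},{"gripper":5,"travel":[0,0,0.5],"twist":[0,0,0]},{"gripper":5,"travel":[0,0,0],"twist":[0,0,0]},{"gripper":5,"travel":[0,0,0],"twist":[0,0,0]}]'
```

```text
time: 16.18
ee_pos: [0.5275, -0.2195, 0.1608]
tcp_rot: [179.9, 0.1, 97.8]
wrist_force: [-3.4, 0.6, 15.0]
opening: 0.0243
grasp_force: 71.0
```

The push is firm: reading 15 N, about 14 N of it on the bottom. Now I'll unload and release.

```bash
python3 -m crank '[{"gripper":5,"travel":[0,0,-0.9],"twist":[0,0,0]},{"gripper":5,"travel":[0,0,-0.9],"twist":[0,0,0]},{"gripper":5,"travel":[0,0,0],"twist":[0,0,0]},{"gripper":5,"travel":[0,0,0],"twist":[0,0,0]}]'
```

```text
time: 16.68
ee_pos: [0.5273, -0.2193, 0.1609]
tcp_rot: [180.0, 0.0, 97.8]
wrist_force: [-0.9, -0.3, 5.9]
opening: 0.0243
grasp_force: 69.9
```

```bash
python3 -m crank '[{"gripper":26,"travel":[0,0,0],"twist":[0,0,0]},{"gripper":30,"travel":[0,0,0],"twist":[0,0,0]},{"gripper":40,"travel":[0,0,0],"twist":[0,0,0]},{"gripper":50,"travel":[0,0,0],"twist":[0,0,0]},{"gripper":60,"travel":[0,0,0],"twist":[0,0,0]},{"gripper":60,"travel":[0,0,0],"twist":[0,0,0]}]'
python3 - <<'E'
from h import *
w=bot.camera("wrist")[:,:,::-1]; s=bot.camera("side")[:,:,::-1]
a=cv2.resize(s[140:250,180:260],None,fx=5,fy=5,interpolation=cv2.INTER_CUBIC)
v=np.zeros((560,800,3),np.uint8);v[:550,:400]=a;v[:480,402:800]=cv2.resize(w[130:370,159:358],None,fx=2,fy=2);cv2.imwrite("pics/c7.png",v)
E
```

```text
time: 17.42
ee_pos: [0.5273, -0.2192, 0.1606]
tcp_rot: [-180.0, -0.0, 97.9]
wrist_force: [-0.5, 0.3, 0.4]
opening: 0.0599
grasp_force: 0.0
```

View pics/c7.png

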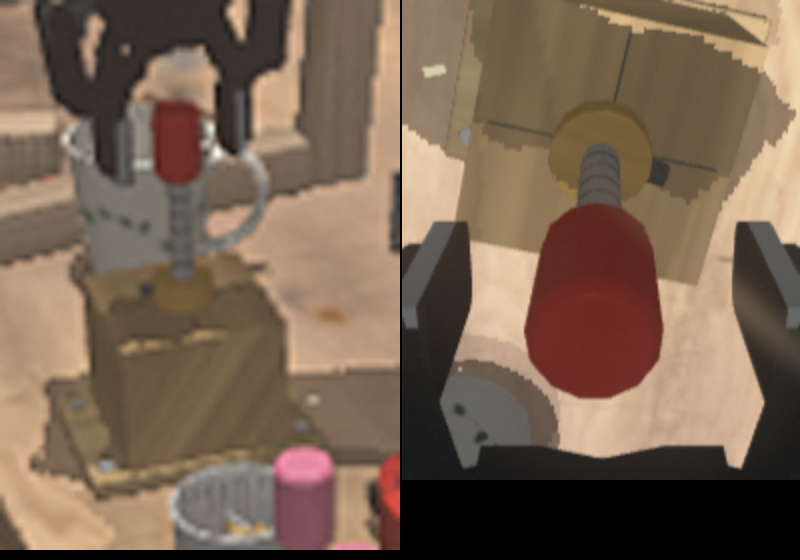

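The gauge stands upright, the ring is flat on the block's face (side crop (182,288)), and the fingers are clear on both sides of the knob. Next I'll lift straight away and check.

```bash
python3 -m crank '[{"gripper":60,"travel":[0,0,-10],"twist":[0,0,0]},{"gripper":60,"travel":[0,0,-30],"twist":[0,0,0]},{"gripper":60,"travel":[0,0,-40],"twist":[0,0,0]},{"gripper":60,"travel":[0,0,-25],"twist":[0,0,0]},{"gripper":60,"travel":[0,0,0],"twist":[0,0,0]},{"gripper":60,"travel":[0,0,0],"twist":[0,0,0]},{"gripper":60,"travel":[0,0,0],"twist":[0,0,0]},{"gripper":60,"travel":[0,0,0],"twist":[0,0,0]}]'
python3 - <<'E'
from h import *
w=bot.camera("wrist")[:,:,::-1]; s=bot.camera("side")[:,:,::-1]
v=np.zeros((480,800,3),np.uint8);v[:480,:400]=cv2.resize(s[130:250,170:270],None,fx=4,fy=4);v[:300,400:]=cv2.resize(w,(400,300));cv2.imwrite("pics/c8.png",v)
E
```

```text
time: 18.52
ee_pos: [0.527, -0.2192, 0.2648]
tcp_rot: [-179.9, -0.0, 97.8]
wrist_force: [0.1, 0.4, 0.4]
opening: 0.0604
grasp_force: 0.0
```

View pics/c8.png

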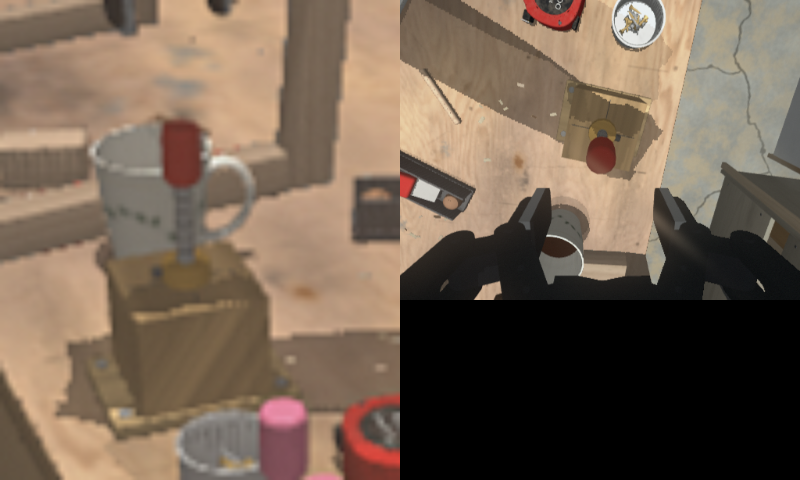

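The gauge stands upright in the hole with the ring seated on the face (side crop (187,270)). The mug, tin and tape measure are in place and the gripper is well clear, so I'm handing in.

```bash
python3 -c "
from workcell import bot
print(bot.job_done())"
```

```text
the job is handed in; nothing more can be done
None
```

The gauge stands upright and released in the blind hole, bottomed with about 14 N (wrist reading peaked at 15 N), its stop ring down on the block's face; the mug, tin and tape measure were not touched, and the job is handed in at about 19 s.

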